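# Shut the proofing frame and hold the baren flush on its slope

## Task

Pull a proof on the small tilted press: first push its hinged frame fully shut until it passes the spring catch. Then pick up the round baren by its grip, tilt it to match the slope of the shut frame, and finish holding it there: its flat face flush on the frame's white platen, centred on the blue outline, pressed on firmly but not hard (roughly 10 N). Do not let go at the end, and leave the black jar and the ink tube alone.

Things in the scene. Friction and masses are not known exactly. Their poses are not given: they have to be found in the camera images.
- stand: fixed plywood base of the press, 250 x 270 mm, 16 mm thick; origin at the centre of its underside, x points away from the robot at yaw 0 (the low front of the slope is at -x), z up. The bed's hinge axis lies along its y, at x = -105 mm, z = 30 mm; steel guide bars stand at y = +-123 mm
- bed (a joint): slope of the bed above horizontal, rad (between about 0.18 and 0.45); the bed rises away from the robot, along the stand's x; clamped: it does not move under the robot's push
- frame_hinge (a point): point fixed on the bed: middle of the frame's hinge axis, at the high far edge. Axes: x up the slope away from the robot, y along the hinge axis, z square to the bed (upward normal of the shut frame)
- frame (a joint): opening angle of the hinged frame, rad: 0 shut flat over the bed, grows as its near edge rises (starts at 0.6 to 0.95). Friction keeps it where it is left; about 1 to 3 N at its near edge moves it, and over the last 12 mm of edge travel the spring catch must be passed with about 8 N, up to 20 N if pushed fast; past it the catch keeps it shut
- press_point (a point): on the frame's outer (upper) face, on its aluminium border, 174 mm from the hinge axis and 16 mm inside the near edge, 50 mm to the +y side of mid-width, 4 mm above the hinge's plane: a good place to push. Same axes as mark. The roller catch stands up 6 to 10 mm above the shut frame's mid-plane just in front of its near edge, at mid-width (36 mm wide)
- mark (a point): centre of the blue 64 x 100 mm outline on the flat white platen (134 x 160 mm) on the outer face of the frame (aluminium, 188 x 200 x 8 mm), 105 mm from the hinge axis. The platen's top is 7.5 mm above the hinge's plane, 3.5 mm proud of the frame, and springs in about 1 mm per 8 N, at most 3 mm; the mark moves with it. Axes: z out of the outer face, x towards the hinge, y along the hinge axis
- baren: round tan pressing pad, 105 mm across and 10 mm thick, about 0.12 kg, lying flat face down on the worktop; brown grip bar on top 20 mm wide (along x), 72 mm long (along y), from 11 to 34 mm above the flat face. Origin at the centre of the flat face, z up through the grip
- jar_black: black ink jar, 74 mm across, 83 mm high, behind the press; leave alone. Origin at the centre of its underside
- ink_tube: red and white ink tube, 43 x 156 x 30 mm, lying on the worktop; leave alone. Origin at the centre of its underside

How it is judged (in metres and radians):
On the way, in this order (a step that is already met when the one before it is completed fails the run):
1. the frame is shut past its catch (opening under 0.025 rad), with the baren still on the worktop (value of joint frame below 0.025 rad and height (world z) of baren below 0.02 m), for 0.2 s.
2. the baren is lifted in the fingers, clear of everything (height (world z) of baren above 0.04 m and contact force between the fingers and baren above 3 N and contact force between baren and frame below 0.1 N), for 0.2 s.
At the end, for the whole second after the job is handed in: The frame is shut (opening under 0.025 rad); the fingers still hold the baren, at rest, its flat face flush on the frame's white platen (within 0.04 rad and 4 mm), its centre within 25 mm of the centre of the blue outline, pressed on it with 4 to 25 N (value of joint frame below 0.025 rad and angle between the z axis of baren and the z axis of mark, either way round below 0.04 rad and angle between baren's own z axis and vertical below 0.8 rad and z of baren in the frame of mark between -0.004 and 0.004 m and distance between baren and mark below 0.025 m and contact force between baren and frame between 4 and 25 N and contact force between the fingers and baren above 5 N and linear speed of baren below 0.02 m/s); the arm keeps its last pose, push and grip.
It fails at once if the baren is rammed onto the frame (over 45 N) (contact force between baren and frame above 45 N).
It fails at once if the jar or the ink tube is moved by more than 30 mm (distance of any of jar_black, ink_tube from where it was at the start of the episode above 0.03 m).
It also fails if it takes over 54 s, if anything falls off the work surface, if the arm or the gripper's body presses on something with over 40 N, if the wrist force passes 120 N, or if a joint passes its speed limit or range.

## Robot

A 7-joint arm with a two-finger parallel gripper is mounted at the origin on a cart in front of the work surface, level with it; the furniture and walls round the work are solid. World frame = base frame: x ahead of the robot, y to its left, z up, the work surface at z = 0. Lengths are in mm, angles in rad, forces in N, time in s.
With the tool pointing down it reaches from about 400 to 850 mm from the base axis. Payload 10.4 kg.
Tool frame: the origin (TCP) lies on the centre line of the jaws, within the pads' length; the fingertips stand 22 mm ahead of it and the grasp point (between the pads) lies 3 mm ahead of it (tip_reach is the distance from the TCP to the fingertips, in mm); z points along the fingers, y is the line along which they close (so a half turn about z gives the same grasp; the last joint's range is limited). The gripper opens to 87 mm and grips with 3 to 60 N. Pads are 19 mm wide; open, the fingers measure 117 mm over their backs; the gripper's body (75 mm by 190 mm) begins 51 mm behind the grasp point.
Start: joints at [1.212, 0.332, -0.065, 1.46, 0.022, 1.35, -0.088], TCP at [205.974, -590.105, 244.576] pointing down, gripper open.
Joint ranges: [-2.6, 2.6], [-0.5, 2.12], [-1.47, 1.34], [0.16, 2.42], [-1.27, 4.41], [0.06, 2.06], [-2.6, 2.6]. Speed limits (rad/s): [2.22, 2.22, 2.79, 2.79, 3.14, 3.14, 3.14].

## Interface

Orientations are given as a unit quaternion [w, x, y, z].
In Python, from cell import * gives the robot as it stands. The module is installed in compiled form; this text tells all that it offers.
- The arm moves only by the tool apply_moves, never from a script. Its argument "moves" is one flat list of numbers, 7 for each row, row after row: the shift along the tool's x, y, z in shares of 40 cm (1.0 is 40 cm), then the turn, a rotation vector about the tool's x, y, z in fractions of the full range, 1 being pi rad, then the opening, from 0 (shut) to 1 (fully open). In form: [dx, dy, dz, wx, wy, wz, gripper, dx, dy, dz, wx, wy, wz, gripper, ...]. A call has 1 to 5 rows; each row is the pose to reach, as a shift and turn from the pose commanded when the call began, along the tool's axes at that moment; what a row does not reach only later rows make up. A row lasts 1/12 s, in which the tool goes at most 41.7 mm and 7.16 degrees, less where a joint would pass 70% of its speed; a pose out of reach is approached as far as the arm can. No shift or turn number may pass 1 either way. A call with a gripper value outside its range is refused whole. The fingers move at their own pace and stop on an object; "grip_force" is the grip in N (left out, the last holds). Time passes only in rows, so rows that repeat a pose let the fingers close. It gives the time, the measured TCP pose, the force, the opening and the grip force at its end, in the units of the state.
- read_state(): the state, without advancing time (a new reading comes with each control period).
- snapshot(name): name is "scene" or "top"; returns (picture, depth): 420x560x3 uint8, blue, green, red; 420x560 float32, mm along the optical axis (not along the pixel's ray), 0 where there is no reading.
- camera_params(name): a dict with "fx", "fy", "cx", "cy" (pixels), "rvec" (rotation vector, rad) and "tvec" (3), from world to camera coordinates, as OpenCV has them. Camera axes: x right, y down, z forward; pixel columns grow to the right and rows downward; lengths in mm; the calibration is good to about 2 mm. A picture is of the moment at which its call begins. camera_params takes no time and is no camera call.
- finish_job(): hands the job in; it is judged then, once.
The state is a dict: "time_s": time; "joint_positions": joint angles; "joint_velocities": joint speeds; "joint_torque": joint torques, N m; "ee_pos": TCP position; "orientation": TCP orientation; "contact_force": force on the tool from outside, world axes, zero at the start; "ft_torque": the same for the moment, N m; "opening": finger opening in mm; "finger_force": force on a finger pad.
Only numpy, scipy, OpenCV 4.12 (cv2) and the standard library are available. Lean on these libraries where they do the work, as an engineer would, in place of code of your own. Each camera call takes 0.05 s, during which the arm holds its last target. There are 200 camera calls.

## Working session

There is one attempt and no reset: what is moved stays moved. The work goes in short steps, Python scripts to look and compute and a tool call to move; the robot and the scene stay as the last step left them, time stands still between calls to the robot, and variables do not carry over. Pictures are saved under pics/ and viewed, at most 10 in all, crops included, and the job is handed in when it is done.

Besides the shell and the picture viewer there is one more tool, called after "Emit:" in YAML: its name, and indented under it one key for each argument. apply_moves: Moves the arm, as the interface text tells. Its arguments: {"type":"object","properties":{"moves":{"type":"array","items":{"type":"number"}},"grip_force":{"type":"number"}},"required":["moves"]}

```bash
mkdir -p pics; cat > h.py <<'E'
import numpy as np, cv2
from scipy.spatial.transform import Rotation as R
from cell import *
def cam(n):
    p=camera_params(n); K=np.array([[p['fx'],0,p['cx']],[0,p['fy'],p['cy']],[0,0,1]]); Rm=cv2.Rodrigues(np.array(p['rvec'],float))[0]; return K,Rm,np.array(p['tvec'],float).ravel()
def cloud(n,depth):
    K,Rm,t=cam(n); v,u=np.mgrid[:depth.shape[0],:depth.shape[1]]
    P=np.stack([(u-K[0,2])/K[0,0]*depth,(v-K[1,2])/K[1,1]*depth,depth],-1)
    W=(P-t)@Rm; W[depth<=0]=np.nan; return W
E
python3 - <<'E'
from h import *
for n in("scene","top"):
    a,d=snapshot(n); cv2.imwrite(f"pics/{n}0.png",a); np.savez(f"{n}0.npz",a=a,d=d)
    K,Rm,t=cam(n); print(n,K[0,0],-Rm.T@t, Rm[2])
s=read_state(); print({k:s[k] for k in('time_s','ee_pos','orientation','contact_force','opening')})
E
```

```text
scene 463.65368815764424 [ -2.04033518 438.84395987 496.79689466] [ 0.72934273 -0.48385113 -0.48368095]
top 463.7298862165957 [402.16679205 151.98866061 916.8832126 ] [ 0.27358165 -0.14098474 -0.95146013]
{'time_s': 0.1, 'ee_pos': array([ 205.86218092, -589.79207291,  243.84051993]), 'orientation': array([-6.12344572e-04,  9.85933367e-01,  1.67137685e-01, -1.25247715e-04]), 'contact_force': array([-1.49342501,  0.4610807 ,  0.10257741]), 'opening': 86.60393404528847}
```

View pics/scene0.png

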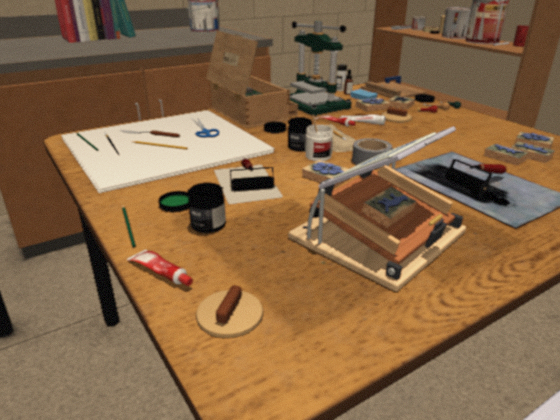

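View pics/top0.png

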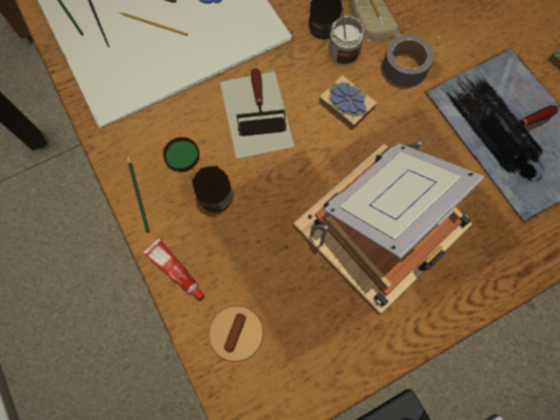

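The scene view shows the open frame at about (385,160), the baren at (230,312) and the tube at (160,268). In the top view the platen is at (400,195) with its blue outline, the frame corners are near (325,210), (400,145), (482,178) and (402,252), the baren is at (236,333) with its grip at (235,332), the jar is at (213,188) and the catch is at (432,258).

```bash
python3 - <<'E'
from h import *
np.set_printoptions(precision=1,suppress=True)
f=np.load("top0.npz");a,d=f['a'],f['d'];W=cloud("top",d)
for n,(u,v) in dict(baren=(215,340),grip=(235,332),jar=(213,188),tube=(175,270),table=(300,350),plat=(360,205),plat2=(430,185),plat3=(400,165),plat4=(400,230),catch=(432,260),knob1=(380,299),knob2=(466,221),stL=(300,224),stTop=(385,152),bed=(420,262),loop1=(318,235),loop2=(415,147),c1=(328,208),c2=(402,148),c3=(478,179),c4=(402,248)).items(): print(n,W[v,u],a[v,u])
hsv=cv2.cvtColor(a,cv2.COLOR_BGR2HSV)
# frame plane: seed fit by platen
P=W[185:205,380:420].reshape(-1,3);P=P[~np.isnan(P).any(1)]
c=P.mean(0);n=np.linalg.svd(P-c)[2][2];n*=np.sign(n[2]);print('plane',c,n*1000)
dist=(W-c)@n
m=(abs(dist)<6)&(np.linalg.norm(W-c,axis=-1)<150)
print(m.sum()); m=m.astype(np.uint8)*255
pix=np.argwhere(m>0);Q=W[m>0];print('z range',np.nanmin(Q,0),np.nanmax(Q,0))
cv2.imwrite("pics/m.png",np.hstack([m]))
# baren: tan, blob
for nm,msk in dict(brown=None).items():
    sub=(W[...,2]>4)&(W[...,2]<60)
    roi=np.zeros_like(sub);roi[295:370,200:275]=1
    for lo,hi in((5,18),(25,45)):
        mm=roi&(W[...,2]>lo)&(W[...,2]<hi);Q=W[mm];print(lo,mm.sum(),Q.mean(0),Q.min(0),Q.max(0))
        r=cv2.minAreaRect(Q[:,:2].astype(np.float32));print(r)
E
```

```text
baren [517.7 240.6  10.5] [ 90 144 180]
grip [510.  199.3  32.1] [ 35  59 107]
jar [781.5 108.9  51. ] [14 22 29]
tube [675.6 250.   17.5] [ 75  84 176]
table [424.3 107.4  -0.4] [ 44  90 130]
plat [583.6 -97.5 153. ] [158 181 185]
plat2 [ 547.9 -206.2  192.7] [155 172 174]
plat3 [ 615.1 -202.3  149.6] [157 181 183]
plat4 [ 503.5 -112.6  209. ] [163 185 188]
catch [ 445.1 -181.    79.3] [39 50 59]
knob1 [431.8 -68.5  39.2] [49 51 54]
knob2 [ 480.5 -301.5   38. ] [53 55 56]
stL [639.7 -13.4  16.9] [121 166 202]
stTop [ 659.2 -205.3  121.3] [115 126 128]
bed [ 454.8 -173.2   42.5] [ 68 102 145]
loop1 [602.  -33.9  16.3] [ 73 103 128]
loop2 [ 644.  -266.7  109.8] [48 61 72]
c1 [613.8 -53.5 122.8] [155 156 163]
c2 [ 647.7 -233.2  131.2] [75 78 81]
c3 [ 513.  -264.4  223.8] [156 156 163]
c4 [476.  -95.5 219.4] [153 155 160]
plane [ 561.7 -158.   178. ] [544.7 129.6 828.6]
9366
z range [ 467.1 -276.9  112.9] [668.4 -46.8 227.1]
5 1975 [509.9 199.8  10.4] [453.7 147.9   5. ] [603.5 251.6  17.5]
((524.0054321289062, 196.8542022705078), (103.59634399414062, 142.60995483398438), 76.07403564453125)
25 395 [510.7 200.1  33. ] [483.4 169.5  25.3] [603.2 230.3  37.4]
((542.2978515625, 224.36859130859375), (100.02136993408203, 71.64200592041016), 38.37258529663086)
```

View pics/m.png

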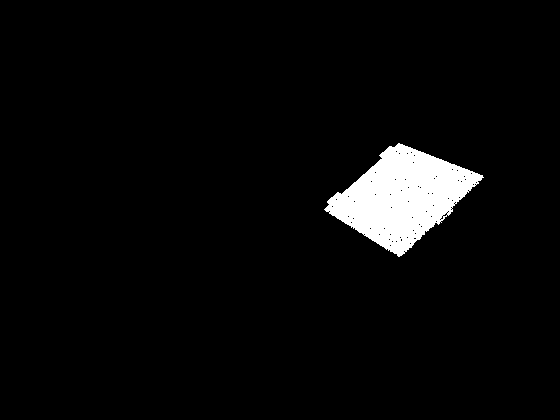

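```bash
python3 - <<'E'
from h import *
np.set_printoptions(precision=1,suppress=True)
f=np.load("top0.npz");W=cloud("top",f['d']);g=np.load("scene0.npz");S=cloud("scene",g['d'])
for nm,X,c0 in(("top",W,(511,200)),("scene",S,(511,200))):
    r=np.linalg.norm(X[...,:2]-c0,axis=-1)
    for lo,hi in((7,14),(28,40)):
        Q=X[(r<62)&(X[...,2]>lo)&(X[...,2]<hi)][:,:2].astype(np.float32);print(nm,lo,len(Q),cv2.minAreaRect(Q),np.median(X[(r<62)&(X[...,2]>lo)&(X[...,2]<hi)][:,2]))
# frame rect
c=np.array([561.7,-158,178]);n=np.array([.5447,.1296,.8286]);n/=np.linalg.norm(n)
for i in range(3):
    m=(abs((W-c)@n)<2.5)&(np.linalg.norm(W-c,axis=-1)<90);Q=W[m];c=Q.mean(0);n=np.linalg.svd(Q-c)[2][2];n*=np.sign(n[2])
print('platen+alu plane',c,n*1000,len(Q))
m=(abs((W-c)@n+1)<6)&(np.linalg.norm(W-c,axis=-1)<150)
y=np.cross([0,0,1],n);  # horizontal, hinge axis dir
y/=np.linalg.norm(y);x=np.cross(y,n);print('x',x,'y',y,'yaw',np.arctan2(x[1],x[0]),'tilt',np.arccos(n[2]))
Q=(W[m]-c);q=np.stack([Q@x,Q@y],1).astype(np.float32);print(cv2.minAreaRect(q),np.percentile(q,[.3,1,99,99.7],axis=0))
# blue outline
hsv=cv2.cvtColor(f['a'],cv2.COLOR_BGR2HSV);b=m&(hsv[...,1]>45)&(hsv[...,0]>90)&(hsv[...,0]<135)
Q=(W[b]-c);q=np.stack([Q@x,Q@y,Q@n],1);print('blue',len(q),np.median(q,0),cv2.minAreaRect(q[:,:2].astype(np.float32)))
# platen vs alu height
from numpy import nanmedian
qa=np.stack([(W-c)@x,(W-c)@y,(W-c)@n],-1)
rr=(abs(qa[...,0])<85)&(abs(qa[...,1])<90)&(abs(qa[...,2])<8)
pl=(abs(qa[...,0])<55)&(abs(qa[...,1])<60)&rr; al=(abs(qa[...,1])>86)&rr
print('platen h',nanmedian(qa[pl][:,2]),'alu h',nanmedian(qa[al][:,2]))
# stuff in stand-yaw coordinates from scene camera : side profile
yw=np.arctan2(x[1],x[0]);ex=np.array([np.cos(yw),np.sin(yw),0]);ey=np.array([-np.sin(yw),np.cos(yw),0])
for nm,X in(("scene",S),("top",W)):
  p=np.stack([(X-c)@ex,(X-c)@ey,X[...,2]],-1)
  for u0,u1 in((-150,-120),(-120,-100),(-100,-80),(-60,-20),(20,60),(80,100),(100,115),(115,140)):
    mm=(p[...,1]>u0)&(p[...,1]<u1)&(p[...,2]>5)&(abs(p[...,0])<170)
    q=p[mm]; print(nm,'y',u0,u1,len(q),end=': ')
    for k in range(-170,170,30):
        z=q[(q[:,0]>=k)&(q[:,0]<k+30)][:,2]
        print(k, '-' if len(z)<4 else '%d/%d/%d'%tuple(np.percentile(z,[3,50,97])),end='  ')
    print()
E
python3 - <<'E'
import cv2;a=cv2.imread('pics/scene0.png')[110:300,270:490];cv2.imwrite('pics/crop.png',cv2.resize(a,None,fx=3.5,fy=3.1))
E
```

```text
top 7 1865 ((511.1357727050781, 199.81253051757812), (102.42341613769531, 102.8458251953125), 32.53340530395508) 10.379713011722403
top 28 386 ((510.9812927246094, 199.74063110351562), (18.794025421142578, 71.75384521484375), 41.16840744018555) 33.42365930158111
scene 7 1849 ((508.8174133300781, 198.4185333251953), (103.3238296508789, 102.45272827148438), 13.001371383666992) 10.895701654274816
scene 28 396 ((508.48614501953125, 199.03720092773438), (18.925565719604492, 70.67866516113281), 40.575069427490234) 33.6394721280425
platen+alu plane [ 561.  -158.5  178.3] [538.  131.8 832.6] 5244
x [ 0.8  0.2 -0.6] y [-0.2  1.   0. ] yaw 0.240231132279535 tilt 0.5870929871337534
((9.170722961425781, -3.9341049194335938), (205.91380310058594, 201.5120086669922), 0.13457202911376953) [[ -91.7 -102.5]
 [ -87.4 -100.8]
 [ 101.7   95.1]
 [ 106.4   96.1]]
blue 6 [-2.3 43.4  0.4] ((-22.864116668701172, 10.148139953613281), (113.48310089111328, 51.66838455200195), 57.21945571899414)
platen h 0.16287412853225314 alu h -3.344437440946395
scene y -150 -120 109: -170 -  -140 6/16/42  -110 17/40/42  -80 
[... 1917 characters left out ...]
18  130 -  160 -  
top y 20 60 2868: -170 -  -140 12/16/62  -110 16/46/50  -80 48/213/223  -50 56/200/210  -20 64/181/191  10 152/162/171  40 127/142/151  70 81/122/127  100 12/15/19  130 -  160 -  
top y 80 100 2307: -170 -  -140 12/15/18  -110 14/46/77  -80 15/209/222  -50 14/187/206  -20 14/95/186  10 14/99/166  40 14/104/145  70 16/83/126  100 13/16/18  130 -  160 -  
top y 100 115 1328: -170 -  -140 12/16/41  -110 13/39/66  -80 13/17/73  -50 13/17/77  -20 13/17/86  10 13/17/90  40 13/19/95  70 13/71/83  100 12/15/18  130 -  160 -  
top y 115 140 1317: -170 -  -140 6/15/40  -110 9/16/41  -80 7/15/18  -50 7/15/18  -20 6/15/18  10 8/15/18  40 9/18/129  70 8/16/85  100 8/15/18  130 -  160 -
```

View pics/crop.png

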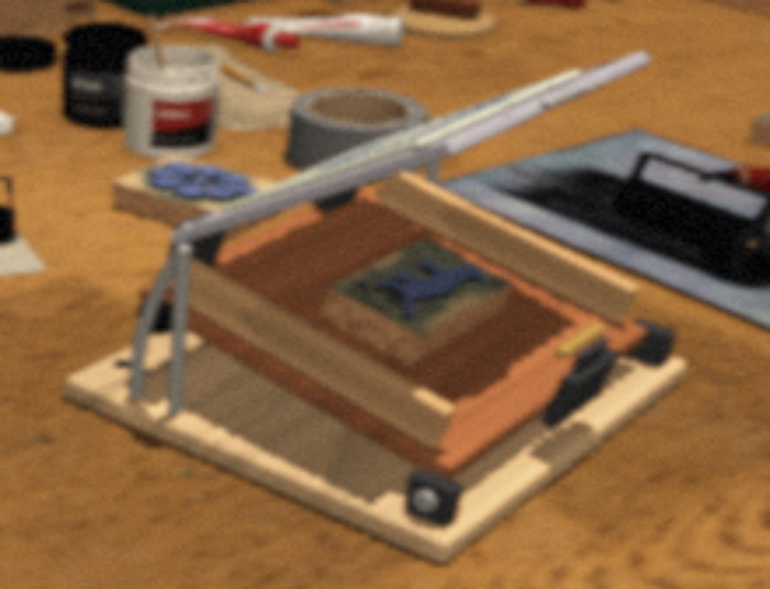

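The crop shows the open frame hinged at the far high edge, orange side rails, the catch at the near edge (about (585,375) in the crop), and only low bars at the sides. The bed slope is about 0.195 and the frame plane fits the given sizes. Next I compute the push path.

```bash
cat >> h.py <<'E'
YAW=0.2402; S=0.195; C=np.array([561.,-158.5,178.3])
ex=np.array([np.cos(YAW),np.sin(YAW),0]);ey=np.array([-np.sin(YAW),np.cos(YAW),0]);ez=np.array([0,0,1.])
def fr(t): # t = slope up away
    return np.cos(t)*ex+np.sin(t)*ez, -np.sin(t)*ex+np.cos(t)*ez
x0,n0=fr(-.587); H=C+97.5*x0-3.2*ey-7.5*n0
def pt(t,r,y,h):
    x,n=fr(t); return H-r*x+y*ey+h*n
def rot(zd,xh): # tool z, x hint
    z=zd/np.linalg.norm(zd);y=np.cross(z,xh);y/=np.linalg.norm(y);return np.stack([np.cross(y,z),y,z],1)
def cur():
    s=read_state();q=s['orientation'];return np.array(s['ee_pos']),R.from_quat([q[1],q[2],q[3],q[0]]).as_matrix()
def rel(p,Rt,p0,R0):
    return np.r_[R0.T@(p-p0),R.from_matrix(R0.T@Rt).as_rotvec()]
E
python3 - <<'E'
from h import *
np.set_printoptions(precision=3,suppress=True)
print('H',H)
f=np.load("scene0.npz");Wd=cloud("scene",f['d'])
p=np.stack([(Wd-H)@ex,(Wd-H)@ey,Wd[...,2]],-1)
# bed slope: inner bed panel
m=(p[...,0]>-180)&(p[...,0]<-10)&(abs(p[...,1])<70)
q=p[m&(p[...,2]<85)&(abs(p[...,2]-(80+.2*p[...,0]))<12)]
for i in range(4):
    A=np.c_[q,np.ones(len(q))][:,[0,1,3]];k=np.linalg.lstsq(A,q[:,2],rcond=None)[0];r=q[:,2]-A@k;print(k,len(q),r.std());q=q[abs(r)<4-i*.6]
p0,R0=cur()
x,n=fr(S);Rt=rot(-n,x)
P=pt(-.587,181,50,4); print('P0',P)
print('hover',P+62*n, rel(P+62*n,Rt,p0,R0))
E
```

```text
H [ 636.575 -143.284  118.054]
[ 0.202  0.007 82.575] 2219 1.8857734682568141
[ 0.202  0.002 82.279] 2106 1.0256944371494034
[ 0.202  0.001 82.247] 2087 0.959880258133576
[ 0.202  0.001 82.236] 2070 0.9212614889473595
P0 [ 480.457 -130.044  221.634]
hover [ 468.788 -132.902  282.459] [ 398.814 -344.758  -38.204   -0.011    0.195    0.095]
```

Units first: shifts go in shares of 40 cm and turns go in shares of pi rad. So 400 mm / 400 = 1, -345 mm / 400 = -0.8625, 0.095 rad / 3.1416 = 0.0302.

Emit:
apply_moves:
  moves: [1, -0.8625, -0.095, -0.0035, 0.0627, 0.0302, 0, 1, -0.8625, -0.095, -0.0035, 0.0627, 0.0302, 0, 1, -0.8625, -0.095, -0.0035, 0.0627, 0.0302, 0, 1, -0.8625, -0.095, -0.0035, 0.0627, 0.0302, 0, 1, -0.8625, -0.095, -0.0035, 0.0627, 0.0302, 0]
  grip_force: 20

```text
time_s: 0.52
ee_pos: [309.8, -408.4, 259.2]
orientation: [-0.011, 0.988, 0.119, 0.098]
contact_force: [2.1, -0.8, 1.7]
opening: 61.4
finger_force: 0.0
```

```bash
sed -i 's/S=0.195/S=0.199/' h.py; python3 - <<'E'
from h import *
np.set_printoptions(precision=3,suppress=True)
p0,R0=cur();x,n=fr(S);Rt=rot(-n,x);P=pt(-.587,181,50,4)
print(p0,rel(P+62*n,Rt,p0,R0))
E
```

```text
[ 309.829 -408.433  259.18 ] [ 219.777 -230.045   19.887    0.001    0.002   -0.001]
```

In the tool's units: -230 mm / 400 = -0.575, 220 mm / 400 = 0.55.

Emit:
apply_moves:
  moves: [0.55, -0.575, 0.05, 0, 0, 0, 0, 0.55, -0.575, 0.05, 0, 0, 0, 0, 0.55, -0.575, 0.05, 0, 0, 0, 0, 0.55, -0.575, 0.05, 0, 0, 0, 0, 0.55, -0.575, 0.05, 0, 0, 0, 0]

```text
time_s: 0.93
ee_pos: [413.8, -228.0, 274.6]
orientation: [-0.011, 0.988, 0.119, 0.098]
contact_force: [1.5, -0.4, -0.6]
opening: 28.2
finger_force: 0.0
```

```bash
python3 - <<'E'
from h import *
np.set_printoptions(precision=3,suppress=True)
p0,R0=cur();x,n=fr(S);Rt=rot(-n,x);P=pt(-.587,181,50,4)
print(p0,rel(P+62*n,Rt,p0,R0))
E
```

```text
[ 413.79  -228.003  274.623] [ 75.885 -79.275   7.045   0.002   0.002   0.   ]
```

In the tool's units: -79 mm / 400 = -0.1975, 76 mm / 400 = 0.19.

Emit:
apply_moves:
  moves: [0.19, -0.1975, 0.0175, 0, 0, 0, 0, 0.19, -0.1975, 0.0175, 0, 0, 0, 0, 0.19, -0.1975, 0.0175, 0, 0, 0, 0, 0.19, -0.1975, 0.0175, 0, 0, 0, 0, 0.19, -0.1975, 0.0175, 0, 0, 0, 0]

```text
time_s: 1.35
ee_pos: [468.7, -133.7, 282.5]
orientation: [-0.011, 0.988, 0.121, 0.098]
contact_force: [-0.7, -1.2, -0.2]
opening: 1.9
finger_force: 0.0
```

```bash
python3 - <<'E'
from h import *
np.set_printoptions(precision=1,suppress=True)
p0,R0=cur();x,n=fr(S);Rt=rot(-n,x)
print(p0,read_state()['contact_force'])
for t in np.r_[-.587:.25:.0653]:
    P=pt(t,181,50,4); print('%.3f'%t,rel(P+22*n,Rt,p0,R0))
E
```

```text
[ 468.7 -133.7  282.5] [-0.7 -1.2 -0.2]
-0.587 [ 0.1 -0.8 40.1  0.   0.   0. ]
-0.522 [-8.1 -0.9 48.5  0.   0.   0. ]
-0.456 [-15.8  -0.9  57.5   0.    0.    0. ]
-0.391 [-22.9  -0.9  66.9   0.    0.    0. ]
-0.326 [-29.3  -1.   76.9   0.    0.    0. ]
-0.260 [-35.1  -1.   87.2   0.    0.    0. ]
-0.195 [-40.3  -1.   97.8   0.    0.    0. ]
-0.130 [-44.7  -1.1 108.8   0.    0.    0. ]
-0.065 [-48.3  -1.1 120.    0.    0.    0. ]
0.001 [-51.3  -1.1 131.5   0.    0.    0. ]
0.066 [-53.4  -1.1 143.1   0.    0.    0. ]
0.131 [-54.9  -1.2 154.8   0.    0.    0. ]
0.197 [-55.5  -1.2 166.6   0.    0.    0. ]
```

In the tool's units: 67 mm / 400 = 0.1675, 57 mm / 400 = 0.1425.

Emit:
apply_moves:
  moves: [0, -0.0025, 0.05, 0, 0, 0, 0, 0, -0.0025, 0.095, 0, 0, 0, 0, -0.02, -0.0025, 0.12, 0, 0, 0, 0, -0.04, -0.0025, 0.1425, 0, 0, 0, 0, -0.0575, -0.0025, 0.1675, 0, 0, 0, 0]

```text
time_s: 1.77
ee_pos: [458.1, -137.9, 211.6]
orientation: [-0.011, 0.988, 0.118, 0.098]
contact_force: [-0.6, 0.6, 2.3]
opening: 0.2
finger_force: 0.9
```

Emit:
apply_moves:
  moves: [-0.015, 0, 0.025, 0, 0, 0, 0, -0.03, 0, 0.05, 0, 0, 0, 0, -0.0425, 0, 0.0775, 0, 0, 0, 0, -0.055, 0, 0.105, 0, 0, 0, 0, -0.0625, 0, 0.1325, 0, 0, 0, 0]

```text
time_s: 2.18
ee_pos: [444.6, -140.7, 154.4]
orientation: [-0.011, 0.988, 0.119, 0.098]
contact_force: [-0.5, 0.2, 1.1]
opening: 0.6
finger_force: 0.9
```

```bash
python3 - <<'E'
from h import *
np.set_printoptions(precision=1,suppress=True)
p0,R0=cur();x,n=fr(S);Rt=rot(-n,x)
a,d=snapshot("scene");cv2.imwrite('pics/s1.png',a)
for t in (0.001,.066,.131,.197):
    P=pt(t,181,50,4); print('%.3f'%t,rel(P+22*n,Rt,p0,R0))
E
```

```text
0.001 [-1.6 -1.8 10.9  0.   0.  -0. ]
0.066 [-3.8 -1.9 22.4  0.   0.  -0. ]
0.131 [-5.2 -1.9 34.1  0.   0.  -0. ]
0.197 [-5.9 -1.9 46.   0.   0.  -0. ]
```

View pics/s1.png

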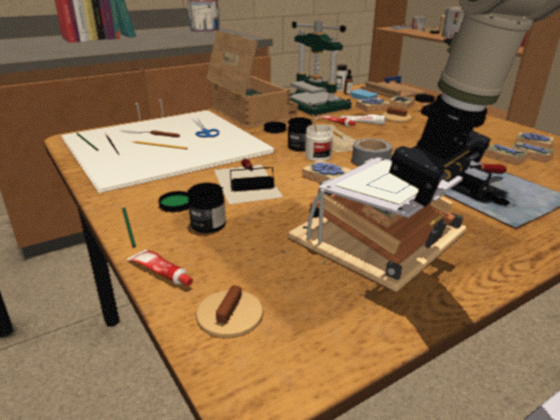

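The frame is moving down under the fingers (near edge at about (400,200)). I continue, more slowly towards the catch.

In the tool's units: 34 mm / 400 = 0.085, 30 mm / 400 = 0.075.

Emit:
apply_moves:
  moves: [-0.0025, -0.0025, 0.0225, 0, 0, 0, 0, -0.0075, -0.0025, 0.045, 0, 0, 0, 0, -0.01, -0.0025, 0.0625, 0, 0, 0, 0, -0.0125, -0.0025, 0.075, 0, 0, 0, 0, -0.0125, -0.0025, 0.085, 0, 0, 0, 0]

```text
time_s: 2.65
ee_pos: [446.7, -138.7, 120.5]
orientation: [-0.011, 0.988, 0.119, 0.098]
contact_force: [-1.0, -0.6, 0.7]
opening: 0.3
finger_force: 0.7
```

Emit:
apply_moves:
  moves: [0, 0, 0.0063, 0, 0, 0, 0, 0, 0, 0.0125, 0, 0, 0, 0, 0, 0, 0.0175, 0, 0, 0, 0, 0, 0, 0.0225, 0, 0, 0, 0, 0, 0, 0.0275, 0, 0, 0, 0]

```text
time_s: 3.07
ee_pos: [448.5, -138.2, 110.4]
orientation: [-0.011, 0.988, 0.119, 0.097]
contact_force: [-5.0, -1.0, 4.4]
opening: 0.4
finger_force: 2.5
```

```bash
python3 - <<'E'
from h import *
np.set_printoptions(precision=1,suppress=True)
p0,R0=cur();x,n=fr(S);Rt=rot(-n,x);print(read_state()['contact_force'])
for t in (.131,.197,.2):
    P=pt(t,181,50,4); print('%.3f'%t,rel(P+22*n,Rt,p0,R0))
E
```

```text
[-5.  -1.   4.4]
0.131 [-1.  -0.3 -9.9  0.   0.   0. ]
0.197 [-1.6 -0.3  2.   0.   0.   0. ]
0.200 [-1.6 -0.3  2.5  0.   0.   0. ]
```

In the tool's units: 5 mm / 400 = 0.0125, 4 mm / 400 = 0.01.

Emit:
apply_moves:
  moves: [0, 0, 0.0038, 0, 0, 0, 0, 0, 0, 0.0075, 0, 0, 0, 0, 0, 0, 0.01, 0, 0, 0, 0, 0, 0, 0.0125, 0, 0, 0, 0, 0, 0, 0.0125, 0, 0, 0, 0]

```text
time_s: 3.48
ee_pos: [450.0, -137.9, 105.3]
orientation: [-0.011, 0.988, 0.119, 0.098]
contact_force: [-0.4, 0.2, 0.6]
opening: 0.8
finger_force: 0.0
```

In the tool's units: 4 mm / 400 = 0.01, 3 mm / 400 = 0.0075.

Emit:
apply_moves:
  moves: [0, 0, 0.0025, 0, 0, 0, 0, 0, 0, 0.005, 0, 0, 0, 0, 0, 0, 0.0075, 0, 0, 0, 0, 0, 0, 0.01, 0, 0, 0, 0, 0, 0, 0.01, 0, 0, 0, 0]

```text
time_s: 3.9
ee_pos: [450.7, -137.9, 103.6]
orientation: [-0.011, 0.988, 0.119, 0.097]
contact_force: [-21.9, 4.9, 39.8]
opening: 0.1
finger_force: 21.4
```

In the tool's units: -110 mm / 400 = -0.275, -70 mm / 400 = -0.175.

Emit:
apply_moves:
  moves: [0, 0, -0.075, 0, 0, 0, 0, 0, 0, -0.175, 0, 0, 0, 0.5, 0, 0, -0.275, 0, 0, 0, 1, 0, 0, -0.275, 0, 0, 0, 1]

```text
time_s: 4.23
ee_pos: [431.9, -144.1, 216.6]
orientation: [-0.008, 0.988, 0.119, 0.102]
contact_force: [1.7, -0.5, 0.5]
opening: 13.3
finger_force: 0.0
```

```bash
cat >> h.py <<'E'
Bc=np.array([510.,199.2,0]);Bth=np.radians(130.9);Bx=np.array([np.cos(Bth),np.sin(Bth),0]) # tool x along grip
E
python3 - <<'E'
from h import *
np.set_printoptions(precision=3,suppress=True)
p0,R0=cur();print(p0,read_state()['joint_positions'])
Rt=rot(-ez,Bx)
print(rel(Bc+[0,0,120],Rt,p0,R0))
E
```

```text
[ 431.877 -144.077  216.56 ] [ 0.884 -0.136 -0.54   2.032 -0.201  1.058 -0.904]
[ 135.046 -315.745  123.83     0.214   -0.119   -2.036]
```

In the tool's units: -316 mm / 400 = -0.79, 130 mm / 400 = 0.325, -2.036 rad / 3.1416 = -0.6481.

Emit:
apply_moves:
  moves: [0.325, -0.79, 0.21, 0.0681, -0.0382, -0.6481, 1, 0.325, -0.79, 0.21, 0.0681, -0.0382, -0.6481, 1, 0.325, -0.79, 0.21, 0.0681, -0.0382, -0.6481, 1, 0.325, -0.79, 0.21, 0.0681, -0.0382, -0.6481, 1, 0.325, -0.79, 0.21, 0.0681, -0.0382, -0.6481, 1]

```text
time_s: 4.65
ee_pos: [468.0, 61.0, 175.5]
orientation: [-0.009, 0.904, 0.421, 0.075]
contact_force: [0.3, -1.0, -1.1]
opening: 45.9
finger_force: 0.0
```

```bash
python3 - <<'E'
from h import *
np.set_printoptions(precision=3,suppress=True)
p0,R0=cur();print(p0,read_state()['joint_positions'])
print(rel(Bc+[0,0,120],rot(-ez,Bx),p0,R0))
E
```

```text
[468.027  61.022 175.463] [ 0.639 -0.011 -0.807  2.011 -0.079  0.999 -0.829]
[123.6   -59.719  71.33    0.141  -0.087  -1.41 ]
```

In the tool's units: 124 mm / 400 = 0.31, 71 mm / 400 = 0.1775, -1.41 rad / 3.1416 = -0.4488.

Emit:
apply_moves:
  moves: [0.31, -0.15, 0.1775, 0.0449, -0.0277, -0.4488, 1, 0.31, -0.15, 0.1775, 0.0449, -0.0277, -0.4488, 1, 0.31, -0.15, 0.1775, 0.0449, -0.0277, -0.4488, 1, 0.31, -0.15, 0.1775, 0.0449, -0.0277, -0.4488, 1, 0.31, -0.15, 0.1775, 0.0449, -0.0277, -0.4488, 1]

```text
time_s: 5.07
ee_pos: [509.4, 204.1, 118.5]
orientation: [-0.009, 0.73, 0.682, 0.045]
contact_force: [-0.7, -0.8, -1.1]
opening: 79.1
finger_force: 0.0
```

```bash
python3 - <<'E'
from h import *
np.set_printoptions(precision=3,suppress=True)
p0,R0=cur();print(p0,read_state()['joint_positions'])
print(rel(Bc+[0,0,120],rot(-ez,Bx),p0,R0))
E
```

```text
[509.375 204.066 118.486] [ 0.366  0.369 -0.933  1.84   0.304  1.011 -0.745]
[-4.681  1.039 -1.835  0.076 -0.055 -0.782]
```

In the tool's units: -5 mm / 400 = -0.0125, 1 mm / 400 = 0.0025, -0.782 rad / 3.1416 = -0.2489.

Emit:
apply_moves:
  moves: [-0.0125, 0.0025, 0, 0.0242, -0.0175, -0.2489, 1, -0.0125, 0.0025, 0, 0.0242, -0.0175, -0.2489, 1, -0.0125, 0.0025, 0, 0.0242, -0.0175, -0.2489, 1, -0.0125, 0.0025, 0, 0.0242, -0.0175, -0.2489, 1, -0.0125, 0.0025, 0, 0.0242, -0.0175, -0.2489, 1]

```text
time_s: 5.48
ee_pos: [511.3, 192.6, 119.9]
orientation: [0.0, 0.491, 0.871, 0.008]
contact_force: [0.1, -1.3, 0.6]
opening: 87.0
finger_force: 0.0
```

```bash
python3 - <<'E'
from h import *
np.set_printoptions(precision=3,suppress=True)
p0,R0=cur();print(p0,read_state()['joint_positions'])
print(rel(Bc+[0,0,21],rot(-ez,Bx),p0,R0))
for nm in("top","scene"):
    a,d=snapshot(nm);np.savez(nm+"1.npz",a=a,d=d);cv2.imwrite(f"pics/{nm}1.png",a);W=cloud(nm,d)
    x,n=fr(S);M=pt(S,105,0,7.5);q=np.stack([(W-M)@x,(W-M)@ey,(W-M)@n],-1)
    m=(abs(q[...,0])<60)&(abs(q[...,1])<72)&(abs(q[...,2])<25)
    k=q[m];A=np.c_[k[:,:2],np.ones(len(k))];c=np.linalg.lstsq(A,k[:,2],rcond=None)[0]
    for i in range(2):
        g=abs(k[:,2]-A@c)<4;c=np.linalg.lstsq(A[g],k[g,2],rcond=None)[0]
    print(nm,'platen plane rel (dslope_x,dy,h)',c,g.sum(),(k[g,2]-A[g]@c).std())
    pl=(abs(q[...,0])<115)&(abs(q[...,1])<115)&(abs(q[...,2])<12)
    hs=cv2.cvtColor(a,cv2.COLOR_BGR2HSV);i=(abs(q[...,0])<60)&(abs(q[...,1])<72)&(abs(q[...,2])<20)
    b=a.astype(int);bl=(b[...,0]-b[...,2]>5)&i
    z=q[bl];print('blue',len(z),z.mean(0),np.percentile(z,[3,97],axis=0) if len(z) else '')
    e=q[pl];print('frame ext',np.percentile(e,[.3,99.7],axis=0))
E
```

```text
[511.331 192.602 119.891] [ 0.406  0.449 -1.019  1.788  0.413  1.126 -0.202]
[ 5.526  0.841 98.962  0.015 -0.007 -0.169]
top platen plane rel (dslope_x,dy,h) [ 0.008 -0.    -4.433] 4625 1.4629492727460256
blue 356 [ 4.965  2.55  -4.047] [[-28.637 -50.883  -6.892]
 [ 36.84   50.208  -1.25 ]]
frame ext [[-94.429 -99.574 -11.468]
 [112.863  99.183  -0.374]]
scene platen plane rel (dslope_x,dy,h) [ 0.009  0.    -3.347] 2595 1.0757256216782543
blue 41 [-7.12   2.776 -2.957] [[-29.918 -49.256  -4.405]
 [ 34.335  46.835  -1.505]]
frame ext [[-100.116 -100.657  -11.605]
 [ 108.971   98.709   -0.96 ]]
```

View pics/top1.png

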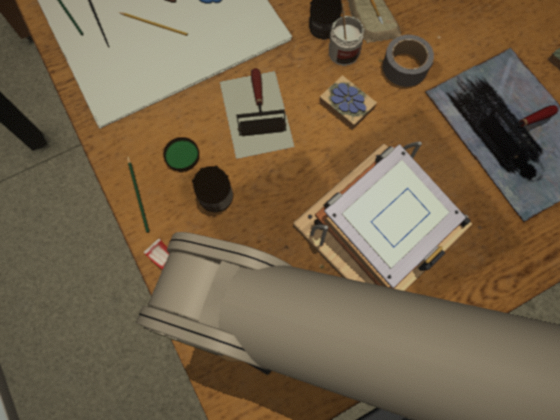

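The frame lies shut with the blue outline centred near (403,217), and the measured platen slope is about 0.206. The baren is hidden under the arm, so I descend to grasp it.

In the tool's units: 84 mm / 400 = 0.21, 82 mm / 400 = 0.205, -0.169 rad / 3.1416 = -0.0538.

Emit:
apply_moves:
  moves: [0.0138, 0.0025, 0.05, 0.0048, -0.0022, -0.0538, 1, 0.0138, 0.0025, 0.125, 0.0048, -0.0022, -0.0538, 1, 0.0138, 0.0025, 0.1875, 0.0048, -0.0022, -0.0538, 1, 0.0138, 0.0025, 0.205, 0.0048, -0.0022, -0.0538, 1, 0.0138, 0.0025, 0.21, 0.0048, -0.0022, -0.0538, 1]
  grip_force: 15

```text
time_s: 6.0
ee_pos: [508.9, 198.7, 34.8]
orientation: [-0.001, 0.419, 0.908, -0.0]
contact_force: [-0.1, -0.4, 1.1]
opening: 87.0
finger_force: 0.0
```

```bash
python3 - <<'E'
from h import *
np.set_printoptions(precision=3,suppress=True)
p0,R0=cur();print(p0,read_state()['contact_force'])
print(rel(Bc+[0,0,35],rot(-ez,Bx),p0,R0))
E
```

```text
[508.869 198.717  34.8  ] [-0.055 -0.352  1.109]
[-0.365  1.174 -0.203 -0.002 -0.001 -0.009]
```

In the tool's units: 1 mm / 400 = 0.0025, -0.009 rad / 3.1416 = -0.0029.

Emit:
apply_moves:
  moves: [0, 0.0025, 0, 0, 0, -0.0029, 0, 0, 0.0025, 0, 0, 0, -0.0029, 0, 0, 0.0025, 0, 0, 0, -0.0029, 0, 0, 0.0025, 0, 0, 0, -0.0029, 0, 0, 0.0025, 0, 0, 0, -0.0029, 0]
  grip_force: 45

```text
time_s: 6.42
ee_pos: [511.1, 199.8, 36.9]
orientation: [0.001, 0.414, 0.91, 0.001]
contact_force: [-0.1, -0.2, -0.3]
opening: 61.4
finger_force: 0.0
```

Emit:
apply_moves:
  moves: [0, 0, 0, 0, 0, 0, 0, 0, 0, 0, 0, 0, 0, 0, 0, 0, 0, 0, 0, 0, 0, 0, 0, 0, 0, 0, 0, 0, 0, 0, 0, 0, 0, 0, 0]

```text
time_s: 6.83
ee_pos: [510.6, 199.7, 36.1]
orientation: [0.0, 0.414, 0.91, 0.0]
contact_force: [0.3, 0.4, 1.2]
opening: 28.4
finger_force: 0.0
```

In the tool's units: -80 mm / 400 = -0.2, -40 mm / 400 = -0.1.

Emit:
apply_moves:
  moves: [0, 0, 0, 0, 0, 0, 0, 0, 0, -0.025, 0, 0, 0, 0, 0, 0, -0.1, 0, 0, 0, 0, 0, 0, -0.2, 0, 0, 0, 0, 0, 0, -0.2, 0, 0, 0, 0]

```text
time_s: 7.25
ee_pos: [513.1, 202.0, 123.0]
orientation: [0.003, 0.413, 0.911, 0.003]
contact_force: [1.2, 1.1, -0.3]
opening: 18.4
finger_force: 45.0
```

```bash
python3 - <<'E'
from h import *
np.set_printoptions(precision=3,suppress=True)
s=read_state();p0,R0=cur();print(p0,R0,s['contact_force'],s['finger_force'])
for nm in("scene","top"):
    a,d=snapshot(nm);W=cloud(nm,d)
    if nm=="scene": cv2.imwrite("pics/s2.png",cv2.resize(a[180:360,140:380],None,fx=3,fy=3)); np.savez("g.npz",a=a,d=d)
    q=(W-p0)@R0
    r=np.hypot(q[...,0],q[...,1]);m=(r<58)&(q[...,2]>14)&(q[...,2]<45)
    print(nm,m.sum(),np.histogram(q[m][:,2],bins=range(14,46,3)))
    m=(r<50)&(r>22)&(q[...,2]>15)&(q[...,2]<35)
    k=q[m]
    if len(k)>50:
        A=np.c_[k[:,:2],np.ones(len(k))];c=np.linalg.lstsq(A,k[:,2],rcond=None)[0]
        for i in range(4):
            g=abs(k[:,2]-A@c)<3;c=np.linalg.lstsq(A[g],k[g,2],rcond=None)[0]
        print('disc top in tool',c,g.sum(),(k[g,2]-A[g]@c).std(),np.percentile(k[g],[1,99],axis=0))
E
```

```text
[513.052 202.031 122.996] [[-0.658  0.753  0.008]
 [ 0.753  0.658  0.003]
 [-0.003  0.008 -1.   ]] [ 1.217  1.078 -0.314] 44.99949557706714
scene 1994 (array([  53,   55,   26,  150, 1394,  175,  108,   33,    0,    0]), array([14, 17, 20, 23, 26, 29, 32, 35, 38, 41, 44]))
disc top in tool [ 0.004  0.    26.929] 1375 0.8089936722086386 [[-43.755 -47.751  25.224]
 [ 48.276  46.466  29.235]]
top 0 (array([0, 0, 0, 0, 0, 0, 0, 0, 0, 0]), array([14, 17, 20, 23, 26, 29, 32, 35, 38, 41, 44]))
```

View pics/s2.png

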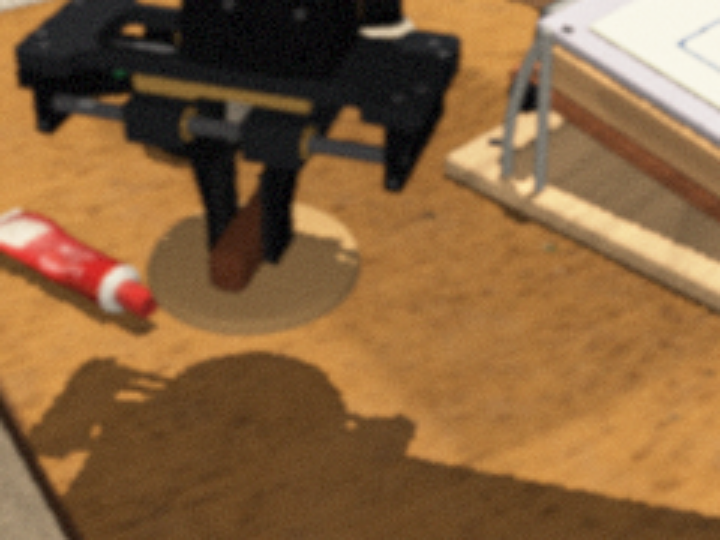

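The baren is gripped squarely with its face about 37 mm ahead of the TCP. The tube (left) is untouched.

```bash
cat >> h.py <<'E'
x_,n_=fr(.199);Mk=pt(.199,105,0,7.5)+3.2*x_-.5*ey-3.9*n_
xs,ns=fr(.206);Rm=rot(-ns,ey)
E
python3 - <<'E'
from h import *
np.set_printoptions(precision=3,suppress=True)
p0,R0=cur();print(Mk,rel(Mk+97*ns,Rm,p0,R0))
E
```

```text
[ 539.077 -167.679  101.458] [-286.307 -238.235  -78.684   -0.199   -0.048    0.475]
```

In the tool's units: -286 mm / 400 = -0.715, -238 mm / 400 = -0.595, 0.475 rad / 3.1416 = 0.1512.

Emit:
apply_moves:
  moves: [0, 0, -0.1, 0, 0, 0, 0, -0.05, -0.04, -0.2, 0, 0, 0, 0, -0.715, -0.595, -0.225, -0.0633, -0.0153, 0.1512, 0, -0.715, -0.595, -0.225, -0.0633, -0.0153, 0.1512, 0, -0.715, -0.595, -0.225, -0.0633, -0.0153, 0.1512, 0]

```text
time_s: 7.77
ee_pos: [513.8, 51.9, 195.7]
orientation: [0.045, 0.563, 0.823, 0.058]
contact_force: [1.6, -0.9, -0.7]
opening: 18.8
finger_force: 45.0
```

```bash
python3 - <<'E'
from h import *
np.set_printoptions(precision=3,suppress=True)
p0,R0=cur();print(p0,rel(Mk+97*ns,Rm,p0,R0))
E
```

```text
[513.84   51.918 195.709] [-211.27   -74.972   -9.935   -0.057   -0.014    0.13 ]
```

In the tool's units: -211 mm / 400 = -0.5275, -75 mm / 400 = -0.1875, 0.13 rad / 3.1416 = 0.0414.

Emit:
apply_moves:
  moves: [-0.5275, -0.1875, -0.025, -0.0181, -0.0045, 0.0414, 0, -0.5275, -0.1875, -0.025, -0.0181, -0.0045, 0.0414, 0, -0.5275, -0.1875, -0.025, -0.0181, -0.0045, 0.0414, 0, -0.5275, -0.1875, -0.025, -0.0181, -0.0045, 0.0414, 0, -0.5275, -0.1875, -0.025, -0.0181, -0.0045, 0.0414, 0]

```text
time_s: 8.18
ee_pos: [519.4, -156.9, 196.5]
orientation: [0.063, 0.613, 0.784, 0.079]
contact_force: [1.3, 0.2, 0.3]
opening: 18.3
finger_force: 45.0
```

```bash
python3 - <<'E'
from h import *
np.set_printoptions(precision=3,suppress=True)
p0,R0=cur();print(p0,rel(Mk+97*ns,Rm,p0,R0))
E
```

```text
[ 519.425 -156.937  196.514] [-15.095  -3.324  -0.56   -0.003   0.      0.004]
```

In the tool's units: 30 mm / 400 = 0.075, 20 mm / 400 = 0.05, 0.004 rad / 3.1416 = 0.0013.

Emit:
apply_moves:
  moves: [-0.0375, -0.0075, 0, -0.001, 0, 0.0013, 0, -0.0375, -0.0075, 0.025, -0.001, 0, 0.0013, 0, -0.0375, -0.0075, 0.05, -0.001, 0, 0.0013, 0, -0.0375, -0.0075, 0.075, -0.001, 0, 0.0013, 0, -0.0375, -0.0075, 0.075, -0.001, 0, 0.0013, 0]

```text
time_s: 8.6
ee_pos: [526.5, -166.1, 164.6]
orientation: [0.062, 0.613, 0.784, 0.081]
contact_force: [-0.5, 1.4, -1.6]
opening: 18.5
finger_force: 45.0
```

```bash
python3 - <<'E'
from h import *
np.set_printoptions(precision=3,suppress=True)
s=read_state();p0,R0=cur();print(p0,rel(Mk+37*ns,Rm,p0,R0),s['contact_force'],s['joint_positions'])
for nm in("scene","top"):
    a,d=snapshot(nm);W=cloud(nm,d);q=(W-p0)@R0;r=np.hypot(q[...,0],q[...,1])
    for lab,m in(("disc",(r<50)&(r>22)&(q[...,2]>20)&(q[...,2]<35)),("platen",(r>54)&(abs(q[...,0])<72)&(abs(q[...,1])<60)&(q[...,2]>52)&(q[...,2]<85))):
        k=q[m]
        if len(k)<60: print(nm,lab,len(k));continue
        A=np.c_[k[:,:2],np.ones(len(k))];c=np.linalg.lstsq(A,k[:,2],rcond=None)[0]
        for i in range(4):
            g=abs(k[:,2]-A@c)<3;c=np.linalg.lstsq(A[g],k[g,2],rcond=None)[0]
        print(nm,lab,c,g.sum(),(k[g,2]-A[g]@c).std())
E
```

```text
[ 526.461 -166.069  164.626] [-4.666 -1.272 27.245 -0.002 -0.004  0.003] [-0.478  1.367 -1.611] [ 1.13   0.232 -0.928  1.865  0.109  0.957  0.42 ]
scene disc [ 0.007  0.    26.589] 753 0.9048675781994228
scene platen [ 0.006  0.002 63.615] 882 0.9157267133305965
top disc [ 0.    -0.006 26.586] 890 1.2140791457987206
top platen [ 0.002  0.002 64.854] 1227 1.3042309467714754
```

Emit:
apply_moves:
  moves: [-0.0113, -0.0025, 0.025, 0, 0, 0, 0, -0.0113, -0.0025, 0.045, 0, 0, 0, 0, -0.0113, -0.0025, 0.0525, 0, 0, 0, 0, -0.0113, -0.0025, 0.055, 0, 0, 0, 0, -0.0113, -0.0025, 0.055, 0, 0, 0, 0]

```text
time_s: 9.12
ee_pos: [531.8, -171.6, 145.3]
orientation: [0.063, 0.614, 0.783, 0.082]
contact_force: [0.2, -0.3, -0.8]
opening: 18.3
finger_force: 45.0
```

In the tool's units: 4 mm / 400 = 0.01, 3 mm / 400 = 0.0075.

Emit:
apply_moves:
  moves: [0, 0, 0.0025, 0, 0, 0, 0, 0, 0, 0.005, 0, 0, 0, 0, 0, 0, 0.0075, 0, 0, 0, 0, 0, 0, 0.01, 0, 0, 0, 0, 0, 0, 0.01, 0, 0, 0, 0]

```text
time_s: 9.53
ee_pos: [532.7, -171.7, 141.6]
orientation: [0.064, 0.614, 0.783, 0.081]
contact_force: [0.1, 0.4, -0.9]
opening: 18.6
finger_force: 45.0
```

In the tool's units: 2 mm / 400 = 0.005, 1.4 mm / 400 = 0.0035.

Emit:
apply_moves:
  moves: [0.005, 0, 0.0018, 0, 0, 0, 0, 0.005, 0, 0.0035, 0, 0, 0, 0, 0.005, 0, 0.005, 0, 0, 0, 0, 0.005, 0, 0.005, 0, 0, 0, 0]

```text
time_s: 9.87
ee_pos: [532.6, -169.6, 139.7]
orientation: [0.064, 0.614, 0.783, 0.081]
contact_force: [-0.8, -0.2, -0.8]
opening: 18.5
finger_force: 45.0
```

```bash
python3 - <<'E'
from h import *
np.set_printoptions(precision=3,suppress=True)
s=read_state();p0,R0=cur();print(p0,rel(Mk+36.7*ns,Rm,p0,R0),s['contact_force'],s['ft_torque'])
E
```

```text
[ 532.607 -169.626  139.698] [ 0.352 -1.219  2.11   0.001 -0.     0.001] [-0.786 -0.244 -0.834] [-0.066  0.132  0.01 ]
```

In the tool's units: 1.5 mm / 400 = 0.0038, 1 mm / 400 = 0.0025.

Emit:
apply_moves:
  moves: [0, 0, 0.0013, 0, 0, 0, 0, 0, 0, 0.0025, 0, 0, 0, 0, 0, 0, 0.0038, 0, 0, 0, 0, 0, 0, 0.0038, 0, 0, 0, 0]

```text
time_s: 10.2
ee_pos: [533.1, -169.6, 138.5]
orientation: [0.064, 0.614, 0.783, 0.081]
contact_force: [0.0, 0.1, 2.5]
opening: 18.9
finger_force: 45.0
```

In the tool's units: 1 mm / 400 = 0.0025, 0.6 mm / 400 = 0.0015.

Emit:
apply_moves:
  moves: [0, 0, 0.0008, 0, 0, 0, 0, 0, 0, 0.0015, 0, 0, 0, 0, 0, 0, 0.0025, 0, 0, 0, 0, 0, 0, 0.0025, 0, 0, 0, 0]

```text
time_s: 10.53
ee_pos: [533.3, -169.6, 137.7]
orientation: [0.064, 0.614, 0.783, 0.081]
contact_force: [-2.6, 0.1, 6.5]
opening: 18.3
finger_force: 45.0
```

In the tool's units: 0.5 mm / 400 = 0.0013, 0.3 mm / 400 = 0.0008.

Emit:
apply_moves:
  moves: [0, 0, 0.0008, 0, 0, 0, 0, 0, 0, 0.0013, 0, 0, 0, 0, 0, 0, 0.0013, 0, 0, 0, 0, 0, 0, 0.0013, 0, 0, 0, 0, 0, 0, 0.0013, 0, 0, 0, 0]

```text
time_s: 10.95
ee_pos: [533.4, -169.6, 137.4]
orientation: [0.064, 0.614, 0.783, 0.081]
contact_force: [-4.7, 0.7, 9.0]
opening: 18.7
finger_force: 45.0
```

```bash
python3 - <<'E'
from h import *
np.set_printoptions(precision=3,suppress=True)
F=[]
for nm in("scene","top"):
    s=read_state();p0,R0=cur();F.append(s['contact_force']@ns);print(s['contact_force'],s['ft_torque'],rel(Mk+36.7*ns,Rm,p0,R0))
    a,d=snapshot(nm)
    if nm=="top": cv2.imwrite("pics/t3.png",cv2.resize(a[120:320,270:510],None,fx=3,fy=3))
    W=cloud(nm,d);q=(W-p0)@R0;r=np.hypot(q[...,0],q[...,1])
    P={}
    for lab,m in(("disc",(r<50)&(r>22)&(q[...,2]>20)&(q[...,2]<32)),("platen",(r>55)&(abs(q[...,0])<76)&(abs(q[...,1])<62)&(q[...,2]>30)&(q[...,2]<44))):
        k=q[m]
        if len(k)<60: print(nm,lab,len(k));continue
        A=np.c_[k[:,:2],np.ones(len(k))];c=np.linalg.lstsq(A,k[:,2],rcond=None)[0]
        for i in range(4):
            g=abs(k[:,2]-A@c)<2.5;c=np.linalg.lstsq(A[g],k[g,2],rcond=None)[0]
        print(nm,lab,c,g.sum())
print(F,read_state()['joint_velocities'])
E
```

```text
[-4.745  0.675  8.966] [0.177 1.001 0.062] [ 0.504 -1.5   -0.303  0.001  0.     0.001]
scene disc [ 0.006  0.008 26.595] 740
scene platen [ 0.     0.004 36.974] 1121
[-4.611  1.199  9.331] [0.14  0.967 0.121] [ 0.492 -1.484 -0.323  0.001  0.     0.001]
top disc [-0.002  0.007 27.722] 756
top platen [-0.002  0.001 38.082] 1413
[np.float64(9.686515090038244), np.float64(9.991339638711766)] [-0.001  0.    -0.     0.001 -0.001 -0.    -0.002]
```

View pics/t3.png

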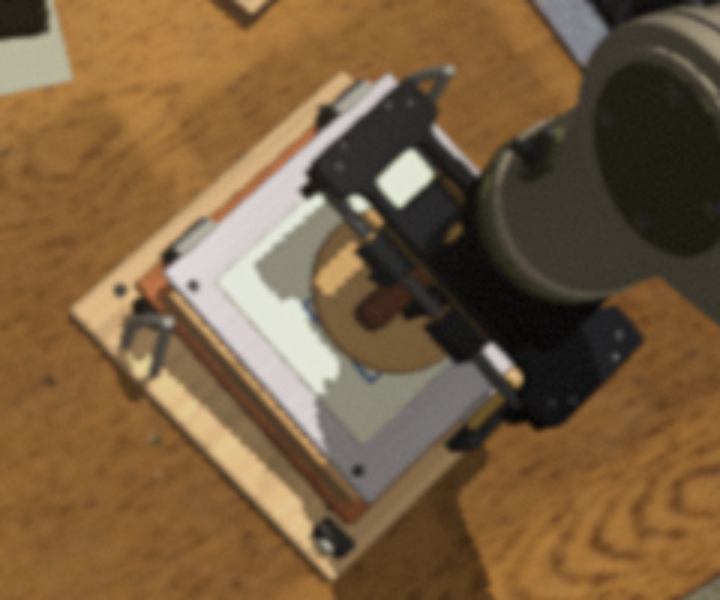

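The baren sits flush and centred: only the two left outline corners show, at crop (310,305) and (372,380). It presses with about 10 N, and the arm is at rest.

```bash
python3 -c "
from cell import *
print(finish_job())"
```

```text
the job is handed in; nothing more can be done
None
```

The job is handed in: the frame is shut past its catch and the gripped baren rests flush and centred on the platen at about 10 N. The jar and the ink tube were left alone, and no pass or fail verdict came back.

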